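# Clamp a walnut handle blank in the carving fixture

### The arm

A 7-joint arm with a two-finger parallel gripper is mounted at the origin on the work surface. World frame = base frame: x ahead of the robot, y to its left, z up, the work surface at z = 0. Lengths are in m, angles in rad, forces in N, time in s.
With the tool pointing down it reaches from about 0.425 to 0.925 m from the base axis. Payload 6.8 kg.
Tool frame: the origin (TCP) lies between the finger pads; the fingertips stand 14 mm ahead of it and the grasp point (between the pads) lies 5 mm behind it; z points along the fingers, y is the direction in which the jaws open and shut (so a half turn about z gives the same grasp; the last joint's range is limited). The gripper opens to 85 mm and grips with 20 to 120 N. Pads are 22 mm wide; open, the fingers measure 114 mm over their backs; the gripper's body (76 mm by 85 mm) begins 54 mm behind the grasp point. The pads swing forward as they close: fully open they stand 13 mm farther back than shut.
Start: joints at [0.993, 0.477, 0.022, 1.555, -0.011, 1.109, -0.083], TCP at [0.306, -0.602, 0.245] pointing down, gripper open.
Joint ranges: [-2.96, 2.96], [-0.34, 2.1], [-1.41, 1.46], [0.24, 2.44], [-1.37, 4.51], [0.17, 1.92], [-2.96, 2.96]. Speed limits (rad/s): [2.39, 2.39, 3.14, 3.14, 3.14, 3.14, 3.14].

### API

Orientations are given as a unit quaternion [w, x, y, z].
In Python, from station import bot gives the robot as it stands.
- The arm moves only by the shell command python3 -m crank 'ROWS' [FORCE]. ROWS is JSON, a list of rows, each a list of 3 entries, a list of its own where there are three numbers: the shift along the tool's x, y, z in m, then the turn, a rotation vector about the tool's x, y, z in degrees, then the finger opening in m, from 0 to 0.0854. A call has 1 to 10 rows; each row shifts and turns the commanded pose from where the row before left it, along the tool's axes as they then stand; what a row does not reach is not made up. A row lasts 1/8 s, in which the tool goes at most 62.5 mm and 10.7 degrees, less where a joint would pass 70% of its speed; a pose out of reach is approached as far as the arm can. A call is refused whole if a number of a shift passes 0.0625 or a number of a turn 10.7, either way. A call with a gripper value outside its range is refused whole. The fingers move at their own pace and stop on an object; FORCE is the grip in N (left out, the last holds). Time passes only in rows, so rows that do not move let the fingers close. It gives the time, the measured TCP pose, the force and the opening at its end, in the units of the state.
- bot.get_obs(): the state, without advancing time (a new reading comes with each control period).
- bot.read_camera(name): name is "scene" or "top" or "wrist"; returns (picture, depth): 420x560x3 uint8, red, green, blue; 420x560 float32, m along the optical axis (not along the pixel's ray), 0 where there is no reading.
- bot.calibration(name): a dict with "fx", "fy", "cx", "cy" (pixels), "D" ([k1, k2, p1, p2, k3] as OpenCV has them; the pictures are not rectified), "extrinsics" (4x4, takes a point from camera to world coordinates). Camera axes: x right, y down, z forward; pixel columns grow to the right and rows downward; lengths in m; the calibration is good to about 2 mm. A picture is of the moment at which its call begins: read the wrist's pose just before it. calibration takes no time and is no camera call; for the wrist camera it gives the pose at the moment of the call.
- bot.hand_in(): hands the job in, once; it reports no verdict.
The state is a dict: "t": time; "q": joint angles; "joint_vel": joint speeds; "joint_torque": joint torques, N m; "eef_pos": TCP position; "tool_rot": TCP orientation; "contact_force": force on the tool from outside, world axes, zero at the start; "torque": the same for the moment, N m; "gripper_width": opening from 0.0 (shut) to 1.0 (fully open).
Only numpy, scipy, OpenCV 4.12 (cv2) and the standard library are available. Lean on these libraries where they do the work, as an engineer would, in place of code of your own. Each camera call takes 0.05 s, during which the arm holds its last target.

### The job

Load the dark walnut blank into the channel of the plywood clamping fixture and slide it fully home by feel, pressing it firmly but gently against the rubber-tipped stop screw. Then, with the blank still home, push the red-knobbed toggle lever over its dead centre so that the clamp holds the blank against the stop; never ram the stop, and leave the other things on the bench where they are.

Things in the scene. Friction and masses are not known exactly. Their poses are not given: they have to be found in the camera images.
- walnut: the dark walnut handle blank, a rectangular bar lying on the bench, 120 long (its x) x 36 wide (y) x 45 high (z), 0.1 to 0.2 kg; origin at the centre of its underside; either end may go first. Pinch it across its 36 mm width.
- fixture: clamping fixture screwed to the bench: plywood base, x -130..+110, 90 wide, top at z = 20; origin on the bench below the channel's middle line; x runs along the channel from lever to stop, z up. With the blank home its middle lies between x = -25 and -9 (the stop's setting varies: find it by feel). With the lever back the channel is free from x = -105 on
- channel (a point): point on the base's top (z = 20), on the channel's middle line, at fixture x = -30, midway along two pale rails: 41 mm apart inside, each 14 mm thick, 16 mm high (tops at z = 36), 100 mm long (x -80 to +20). The blank lies between them on the base and sticks out above them. Axes as the fixture
- stop: blue bracket, 16 x 60 x 50, on the base; origin under it at fixture x = +83, z = 20, same axes. Carries a screw along -x at z = 42.5 with a rubber buffer, 22 in diameter. The buffer's face lies somewhere between fixture x = +35 and +51; the setting is not reported. It gives about 1 mm per 12 N; about 10 N is a good press, less than 6 N is not yet home, 16 N is ramming
- lever (a joint): over-centre toggle, rad: 0 = back (leans 0.6 rad away from the stop; start), 0.6 = upright, dead centre; 1.4 = end of travel. Hinge parallel to fixture y at x = -89, z = 12. A push at the knob meets some 3 N at first (up to 10 N on the slanting stem), less towards dead centre; just past it the spring snaps it over by itself. It stops at about 0.85 to 1.25, its foot on the blank
- lever_foot (a point): centre of the clamp's round rubber foot, 24 in diameter, on the cranked lower arm of the lever, 42 mm from the hinge. Snapped over, it bears on the blank's rear end and holds it on the stop with some 3 to 13 N. A push on the knob arrives more than threefold at the blank, so do not go on pushing once the lever has snapped over
- lever_knob (a point): centre of the red ball knob, 30 in diameter, on the lever's end, 140 mm from the hinge, made to be pushed towards the stop with a fingertip. 128 mm above the bench when back, 152 when upright. Below the ball a round steel stem 12 thick, lower down (within 68 mm of the hinge) a flat bar 18 wide
- ash: pale ash blank of the same shape and size as the walnut one; a bystander, lies beside it: leave it
- glue: white glue bottle, 56 in diameter, 150 tall, origin under its centre; bystander
- wax: brass-coloured wax tin with a white lid, 70 in diameter, 40 tall, origin under its centre; bystander
- mallet: mallet with a wooden head, lying, origin under its middle, handle to its -x; bystander
- rasp: rasp with a wooden handle, lying, 310 long along its x, origin on its underside; bystander
- brush: brush, lying along its x; bystander
- offcut: wooden offcut 90 x 50 x 25, origin under its centre; bystander
Not all that is in view belongs to the job. What is shaped like the walnut but pink or purple is not meant.

How it is judged:
By the outcome, as a careful person would: the job done as asked, in the order asked, and still so for the second after the job is handed in, with the robot touching nothing.
It also fails if it takes over 67 s, if anything falls off the work surface, if the arm or the gripper's body presses on something with over 40 N, if the wrist force passes 120 N, or if a joint passes its speed limit or range.

## Working session

There is one attempt and no reset: what is moved stays moved. The work goes in short steps, Python scripts to look and compute and a shell command to move; the robot and the scene stay as the last step left them, time stands still between calls to the robot, and variables do not carry over. Pictures are saved under pics/ and viewed, and the job is handed in when it is done.

```bash
ls; mkdir -p pics
python3 - <<'E'
from station import bot
import cv2,numpy as np
print(bot.get_obs())
for n in("scene","top"):
    p,d=bot.read_camera(n); cv2.imwrite(f"pics/{n}0.png",p[:,:,::-1]); np.save(f"pics/{n}0.npy",d)
    c=bot.calibration(n); print(n,c)
E
```

```text
pics
{'t': 0.0, 'q': array([ 0.99290596,  0.47780833,  0.02235167,  1.5564153 , -0.0115259 ,
        1.10928557, -0.08313004]), 'joint_vel': array([-2.12545862e-03,  1.49921976e-05,  1.14598840e-03,  1.01164883e-03,
        1.41529116e-03,  7.64227659e-04, -1.24659535e-03]), 'joint_torque': array([ 6.26285764e-04, -5.96444786e+01,  1.60818659e+00, -2.81193244e+01,
        1.24343482e-02,  9.27448331e-03, -7.70040202e-06]), 'eef_pos': array([ 0.30531566, -0.60139204,  0.24433565]), 'tool_rot': array([-8.54481732e-04,  9.72541870e-01,  2.32726260e-01, -2.63676453e-04]), 'contact_force': array([-0.36608958,  0.04576803,  0.89038127]), 'torque': array([-0.02826631,  0.0148777 , -0.00990939]), 'gripper_width': 1.0000054454420895}
scene {'fx': 486.3595418612145, 'fy': 486.3595418612145, 'cx': 277.3793802705932, 'cy': 204.92148274330046, 'D': array([-0.16498373,  0.        ,  0.        ,  0.        ,  0.        ]), 'extrinsics': array([[-0.86372696,  0.42646343, -0.26852316,  1.01268452],
       [ 0.50389192,  0.7220462 , -0.47406985,  0.78776756],
       [-0.00828733, -0.54477356, -0.83854224,  1.50050866],
       [ 0.        ,  0.        ,  0.        ,  1.        ]])}
top {'fx': 470.01708380720333, 'fy': 470.01708380720333, 'cx': 277.4983942746413, 'cy': 204.60039457283006, 'D': array([-0.012725,  0.      ,  0.      ,  0.      ,  0.      ]), 'extrinsics': array([[-0.00686271, -0.99176342,  0.1278993 ,  0.36599558],
       [-0.99995717,  0.00601201, -0.00703619, -0.003556  ],
       [ 0.0062093 , -0.12794211, -0.9917622 ,  1.51921365],
       [ 0.        ,  0.        ,  0.        ,  1.        ]])}
```

View pics/scene0.png

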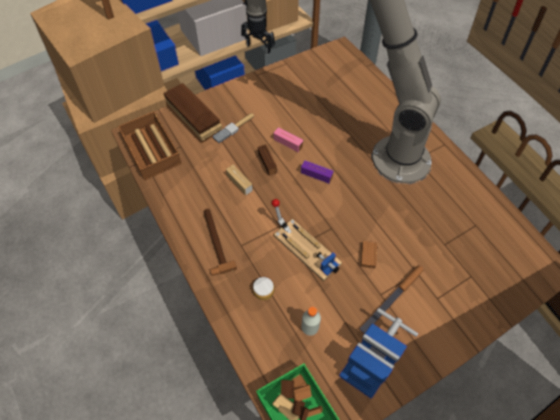

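View pics/top0.png

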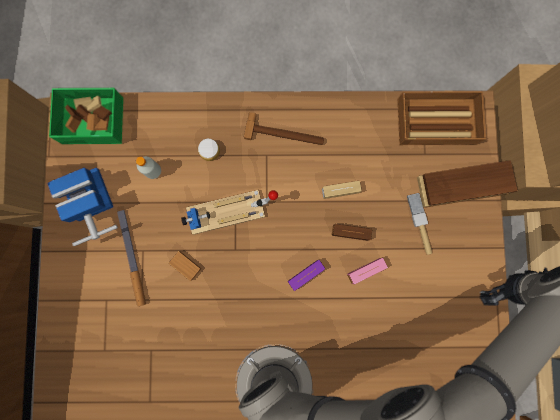

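The top view holds four bar shapes: dark brown at (352,232), pale at (343,189), purple at (306,275) and pink at (369,271). Only the dark brown one fits the walnut. The fixture is at (226,211) with its red knob at (273,196), and the stop is the blue part at (194,218). Next I'll check an enlarged crop.

```bash
cat > h.py <<'E'
from station import bot
import cv2,numpy as np
def cloud(name,d,c=None):
    c=c or bot.calibration(name)
    K=np.array([[c['fx'],0,c['cx']],[0,c['fy'],c['cy']],[0,0,1]])
    v,u=np.mgrid[0:420,0:560]
    n=cv2.undistortPoints(np.stack([u,v],-1).reshape(-1,1,2).astype(np.float64),K,np.array(c['D'])).reshape(420,560,2)
    P=np.concatenate([n*d[...,None],d[...,None]],-1)
    E=np.array(c['extrinsics'])
    W=P@E[:3,:3].T+E[:3,3]; W[d<=0]=np.nan
    return W
def rect(pts):
    return cv2.minAreaRect((pts[:,:2]*1000).astype(np.float32))
E
python3 - <<'E'
from h import *
p=cv2.imread("pics/top0.png"); d=np.load("pics/top0.npy"); W=cloud("top",d)
cv2.imwrite("pics/t_crop1.png",cv2.resize(p[170:260,170:400],None,fx=3.4,fy=3.4,interpolation=cv2.INTER_CUBIC))
for (u,v) in [(352,232),(343,189),(226,211),(273,196),(194,218),(210,205),(300,220)]:
    print((u,v),W[v,u].round(4))
# walnut: points above z .03 in window
def win(u0,u1,v0,v1,z0,z1):
    w=W[v0:v1,u0:u1].reshape(-1,3); return w[(w[:,2]>z0)&(w[:,2]<z1)]
a=win(325,380,218,246,.035,.06); print("wal",rect(a),np.median(a[:,2]),len(a))
a=win(170,275,185,240,.012,.027); print("base",rect(a),np.median(a[:,2]),len(a))
a=win(170,270,185,240,.030,.042); print("rails",rect(a),len(a))
E
```

```text
(352, 232) [ 0.4675 -0.2466  0.0509]
(343, 189) [ 0.6048 -0.2225  0.0457]
(226, 211) [0.5395 0.1511 0.021 ]
(273, 196) [ 5.692e-01 -2.000e-04  1.428e-01]
(194, 218) [0.5124 0.2446 0.0721]
(210, 205) [0.5603 0.2037 0.0128]
(300, 220) [ 0.5107 -0.0868  0.0039]
wal ((469.8586730957031, -248.5368194580078), (121.8873291015625, 36.44435119628906), 81.7015380859375) 0.04442278531505828 443
base ((538.08154296875, 154.7697296142578), (90.49485778808594, 239.5704803466797), 13.659398078918457) 0.02050311039970365 1446
rails ((537.4811401367188, 155.26612854003906), (70.43032836914062, 249.75320434570312), 13.91730785369873) 349
```

View pics/t_crop1.png

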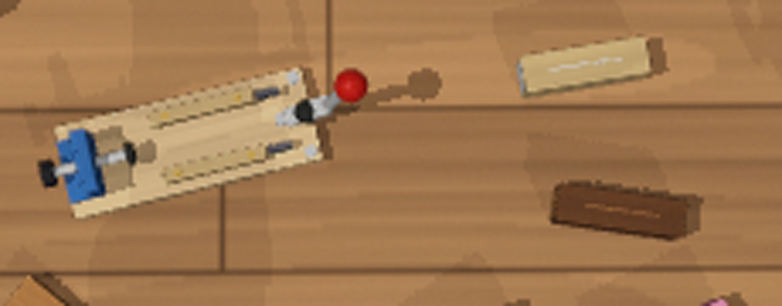

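The crop confirms it: the walnut is the dark brown bar at crop (625,210), beside the pale ash bar, and the lever is back. I'll plan the approach above it.

```bash
cat >> h.py <<'E'
from scipy.spatial.transform import Rotation as R
FY=np.radians(103.66); FO=np.array([.5357,.1645])
def fx2w(x,y=0):
    return FO+np.array([np.cos(FY)*x-np.sin(FY)*y,np.sin(FY)*x+np.cos(FY)*y])
def w2f(p):
    d=np.array(p[:2])-FO; return np.array([np.cos(FY)*d[0]+np.sin(FY)*d[1],-np.sin(FY)*d[0]+np.cos(FY)*d[1]])
def pose():
    o=bot.get_obs(); q=o['tool_rot']; return o['eef_pos'],R.from_quat([q[1],q[2],q[3],q[0]]),o
def Rdown(yawdeg): # tool x along yaw, z down
    return R.from_euler('z',yawdeg,degrees=True)*R.from_euler('x',180,degrees=True)
def plan(pos,yaw,n):
    p,r,o=pose(); rt=Rdown(yaw); dv=(r.inv()*rt).as_rotvec(degrees=True)
    for i in range(n):
        ri=r*R.from_rotvec(dv*i/n,degrees=True)
        print(ri.inv().apply((np.array(pos)-p)/n).round(4).tolist(),(dv/n).round(2).tolist())
def st():
    p,r,o=pose(); e=r.as_matrix()
    print("t",round(o['t'],2),"p",p.round(4),"yaw",np.degrees(np.arctan2(e[1,0],e[0,0])).round(2),"z",e[:,2].round(4),"F",o['contact_force'].round(2),"w",round(o['gripper_width'],3),"fix",(w2f(p)*1000).round(1))
E
python3 -c "
from h import *
plan([.4699,-.2485,.17],81.7,8)"
```

```text
[0.0383, -0.03, 0.0093] [-0.01, -0.0, -6.85]
[0.0416, -0.0252, 0.0093] [-0.01, -0.0, -6.85]
[0.0443, -0.0201, 0.0093] [-0.01, -0.0, -6.85]
[0.0464, -0.0147, 0.0093] [-0.01, -0.0, -6.85]
[0.0478, -0.009, 0.0093] [-0.01, -0.0, -6.85]
[0.0486, -0.0033, 0.0093] [-0.01, -0.0, -6.85]
[0.0486, 0.0026, 0.0093] [-0.01, -0.0, -6.85]
[0.048, 0.0083, 0.0093] [-0.01, -0.0, -6.85]
```

```bash
python3 -m crank '[[[0.038,-0.030,0.009],[0,0,-6.85],0.085],[[0.042,-0.025,0.009],[0,0,-6.85],0.085],[[0.044,-0.020,0.009],[0,0,-6.85],0.085],[[0.046,-0.015,0.009],[0,0,-6.85],0.085],[[0.048,-0.009,0.009],[0,0,-6.85],0.085],[[0.049,-0.003,0.009],[0,0,-6.85],0.085],[[0.049,0.003,0.009],[0,0,-6.85],0.085],[[0.048,0.008,0.009],[0,0,-6.85],0.085],[[0,0,0],[0,0,0],0.085],[[0,0,0],[0,0,0],0.085]]'
python3 - <<'E'
from h import *
st(); c=bot.calibration("wrist"); p,d=bot.read_camera("wrist"); cv2.imwrite("pics/w1.png",p[:,:,::-1]); W=cloud("wrist",d,c)
w=W.reshape(-1,3); m=(w[:,2]>.035)&(w[:,2]<.055)&(np.hypot(w[:,0]-.47,w[:,1]+.248)<.08)
a=w[m]; print(len(a),rect(a),np.median(a[:,2]))
plan([.4699,-.2485,.17],81.7,2)
E
```

```text
t: 1.35
eef_pos: [0.47, -0.2493, 0.1731]
tool_rot: [-0.0, 0.757, 0.654, -0.0]
contact_force: [0.1, -0.8, -0.0]
gripper_width: 0.995
t 1.35 p [ 0.47   -0.2493  0.1731] yaw 81.66 z [-8.e-04 -2.e-04 -1.e+00] F [ 0.07 -0.8  -0.03] w 0.995 fix [-386.6  161.6]
5270 ((469.485107421875, -248.9334259033203), (119.058837890625, 36.11454391479492), 81.71573638916016) 0.04505445971445993
[0.0008, -0.0001, 0.0016] [-0.01, 0.02, -0.06]
[0.0008, -0.0, 0.0016] [-0.01, 0.02, -0.06]
```

View pics/w1.png

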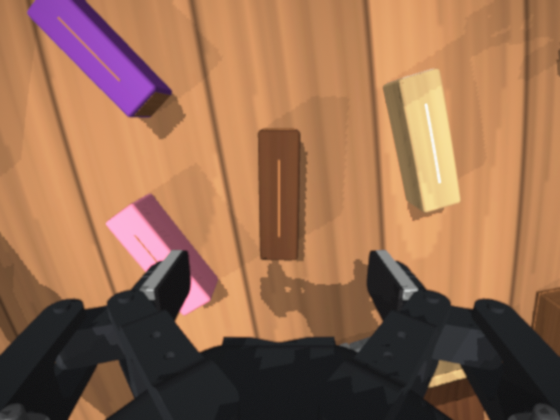

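The wrist view shows the walnut centred at (279,195), with its axis along the tool's x. Pink at (160,255) and ash at (430,140) are clear of the fingers, so I can descend.

```bash
python3 -m crank '[[[0,0,0.045],[0,0,0],0.065],[[0,0,0.045],[0,0,0],0.065],[[0,0,0.035],[0,0,0],0.065],[[0,0,0.014],[0,0,0],0.065],[[0,0,0],[0,0,0],0.065],[[0,0,0],[0,0,0],0.030],[[0,0,0],[0,0,0],0.030],[[0,0,0],[0,0,0],0.030],[[0,0,0],[0,0,0],0.030]]' 45; python3 -c "
from h import *
st()"
```

```text
t: 2.52
eef_pos: [0.4714, -0.2494, 0.0359]
tool_rot: [0.001, 0.756, 0.654, 0.0]
contact_force: [-0.8, 0.4, 7.9]
gripper_width: 0.409
t 2.52 p [ 0.4714 -0.2494  0.0359] yaw 81.7 z [ 0.0022 -0.0015 -1.    ] F [-0.78  0.44  7.91] w 0.409 fix [-387.   160.3]
```

```bash
python3 -m crank '[[[0,0,0],[0,0,0],0.030],[[0,0,-0.010],[0,0,0],0.030],[[0,0,-0.040],[0,0,0],0.030],[[0,0,-0.050],[0,0,0],0.030],[[0,0,-0.040],[0,0,0],0.030],[[0,0,0],[0,0,0],0.030]]' 45
python3 - <<'E'
from h import *
st(); t=fx2w(-.038); print(t)
plan([t[0],t[1],.22],103.66,9)
p,d=bot.read_camera("wrist"); cv2.imwrite("pics/w2.png",p[:,:,::-1])
E
```

```text
t: 3.28
eef_pos: [0.4724, -0.2495, 0.1782]
tool_rot: [0.003, 0.756, 0.654, 0.001]
contact_force: [0.8, 0.1, -1.4]
gripper_width: 0.411
t 3.27 p [ 0.4724 -0.2495  0.1782] yaw 81.71 z [ 0.0065 -0.0032 -1.    ] F [ 0.79  0.05 -1.38] w 0.411 fix [-387.4  159.3]
[0.54467407 0.12757486]
[0.0426, 0.0019, -0.0047] [0.04, 0.02, -2.44]
[0.0425, 0.0037, -0.0047] [0.04, 0.02, -2.44]
[0.0423, 0.0055, -0.0047] [0.04, 0.02, -2.44]
[0.042, 0.0073, -0.0047] [0.04, 0.02, -2.44]
[0.0417, 0.0091, -0.0047] [0.04, 0.02, -2.44]
[0.0413, 0.0109, -0.0047] [0.04, 0.02, -2.44]
[0.0408, 0.0126, -0.0047] [0.04, 0.02, -2.44]
[0.0402, 0.0143, -0.0046] [0.04, 0.02, -2.44]
[0.0395, 0.016, -0.0046] [0.04, 0.02, -2.44]
```

View pics/w2.png

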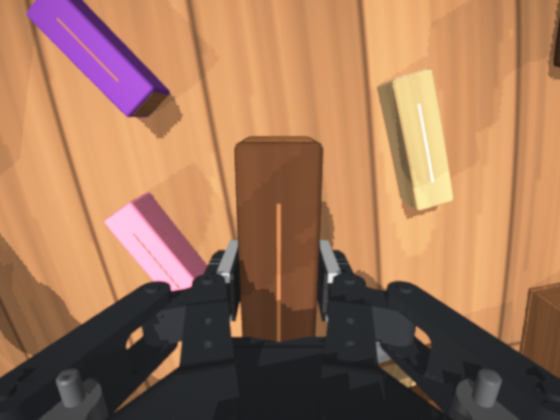

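The walnut is held centrally, its top face spanning (236–322, 140–340) and square to the tool. I'll carry it over, rising early so it clears the knob.

```bash
python3 -m crank '[[[0.043,0.002,-0.014],[0,0,-2.44],0.030],[[0.0425,0.0037,-0.014],[0,0,-2.44],0.030],[[0.042,0.0055,-0.014],[0,0,-2.44],0.030],[[0.042,0.0073,0],[0,0,-2.44],0.030],[[0.042,0.009,0],[0,0,-2.44],0.030],[[0.041,0.011,0],[0,0,-2.44],0.030],[[0.041,0.0126,0],[0,0,-2.44],0.030],[[0.040,0.0143,0],[0,0,-2.44],0.030],[[0.0395,0.016,0],[0,0,-2.44],0.030],[[0,0,0],[0,0,0],0.030]]'
python3 - <<'E'
from h import *
st(); c=bot.calibration("wrist")
p,d=bot.read_camera("wrist"); cv2.imwrite("pics/w3.png",p[:,:,::-1]); np.save("pics/w3.npy",d); np.save("pics/w3W.npy",cloud("wrist",d,c))
p,d=bot.read_camera("top"); cv2.imwrite("pics/t3.png",cv2.resize(p[150:260,150:320,::-1],None,fx=4,fy=4))
E
```

```text
t: 4.58
eef_pos: [0.5415, 0.1327, 0.2151]
tool_rot: [-0.002, 0.615, 0.788, 0.0]
contact_force: [-0.1, -1.1, -2.3]
gripper_width: 0.41
t 4.58 p [0.5415 0.1327 0.2151] yaw 104.06 z [-0.0023  0.0022 -1.    ] F [-0.13 -1.06 -2.26] w 0.41 fix [-32.2   1.9]
```

View pics/w3.png

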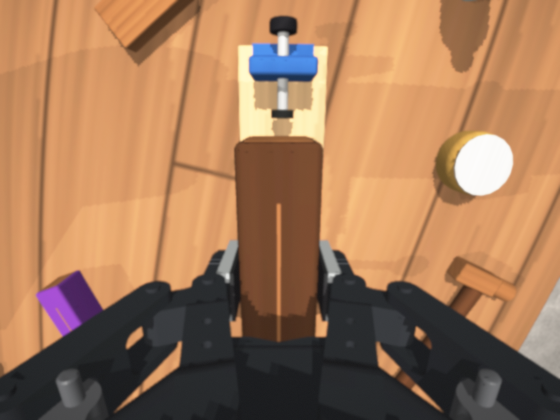

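View pics/t3.png

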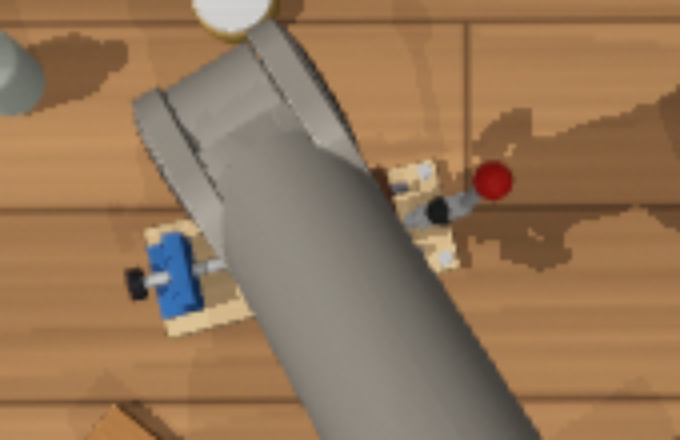

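The wrist view shows the walnut ahead of the stop (bracket at (283,65), buffer at (283,113)). I'll refine the fixture's line from the bracket and base edges.

Run:
```python
from h import *
W=np.load("pics/w3W.npy"); 
S=W[35:90,235:335].reshape(-1,3); a=S[(S[:,2]>.064)&(S[:,2]<.076)]
r=rect(a); print("bracket",r,len(a),w2f(np.array(r[0])/1000)*1000)
B=W[30:240,200:360].reshape(-1,3); b=B[(B[:,2]>.014)&(B[:,2]<.026)]
f=np.array([w2f(q) for q in b])*1000
for x0 in range(0,110,8):
    g=f[(f[:,0]>=x0)&(f[:,0]<x0+8)]
    if len(g)>15: print(x0,len(g),np.percentile(g[:,1],[0.5,99.5]).round(1))
print("xmax",np.percentile(f[:,0],99.8))
U=W[100:122,270:296].reshape(-1,3); u=U[(U[:,2]>.046)&(U[:,2]<.062)]; fu=np.array([w2f(q) for q in u])*1000
print("buffer",len(fu),np.percentile(fu,[2,98],axis=0).round(1))
# blank in hand
V=W[130:340,225:335].reshape(-1,3); V=V[V[:,2]>.15]; r=rect(V); print("blank",r,np.median(V[:,2]),(w2f(np.array(r[0])/1000)*1000))
```

```text
bracket ((516.1636962890625, 244.0361785888672), (59.101715087890625, 16.19281768798828), 13.524260520935059) 1397 [81.90012628  0.20045471]
8 38 [-45.2  44. ]
16 420 [-44.9  45.1]
24 676 [-44.4  44.8]
32 634 [-45.2  44.5]
40 518 [-44.4  44.4]
48 608 [-43.6  44.2]
56 630 [-44.4  45.1]
64 630 [-43.9  44.9]
72 370 [-44.7  44.8]
80 164 [-44.4  44.7]
88 158 [-44.9  43.4]
96 354 [-44.8  44.4]
104 223 [-44.3  44.3]
xmax 108.45796451562107
buffer 256 [[38.4 -9.4]
 [54.1  9.5]]
blank ((538.0196533203125, 145.61814880371094), (53.09168243408203, 93.74755859375), 14.202205657958984) 0.224354669114 [-18.89557236   2.20509443]
```

```bash
python3 -m crank '[[[-0.008,0.002,0.020],[0,0,0.4],0.030],[[0,0,0.040],[0,0,0],0.030],[[0,0,0.040],[0,0,0],0.030],[[0,0,0.025],[0,0,0],0.030],[[0,0,0],[0,0,0],0.030],[[0,0,0],[0,0,0],0.030]]'
python3 - <<'E'
from h import *
st(); c=bot.calibration("wrist")
p,d=bot.read_camera("wrist"); cv2.imwrite("pics/w4.png",cv2.resize(p[60:300,160:400,::-1],None,fx=2.5,fy=2.5)); W=cloud("wrist",d,c)
p,d=bot.read_camera("scene"); cv2.imwrite("pics/s4.png",cv2.resize(p[170:310,220:400,::-1],None,fx=4,fy=4))
V=W[120:340,215:345].reshape(-1,3); V=V[(V[:,2]>.076)&(V[:,2]<.092)]; f=np.array([w2f(q) for q in V])*1000
for x0 in range(-40,30,8):
    g=f[(f[:,0]>=x0)&(f[:,0]<x0+8)]
    if len(g)>15: print(x0,len(g),np.percentile(g[:,1],[1,99]).round(1))
print("front",np.percentile(f[:,0],99.5), np.median(V[:,2]))
E
```

```text
t: 5.42
eef_pos: [0.5469, 0.1203, 0.0916]
tool_rot: [0.0, 0.621, 0.784, 0.0]
contact_force: [-0.1, -0.0, -1.0]
gripper_width: 0.409
t 5.42 p [0.5469 0.1203 0.0916] yaw 103.2 z [ 4.e-04 -1.e-04 -1.e+00] F [-0.09 -0.04 -0.96] w 0.409 fix [-45.6  -0.5]
-40 273 [-30.3  30.2]
8 139 [-15.9  15.5]
front 14.627184813019 0.08783014768091459
```

View pics/w4.png

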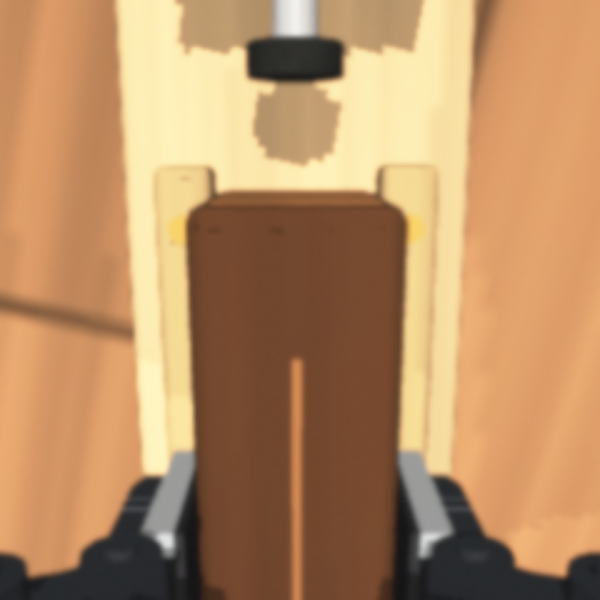

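View pics/s4.png

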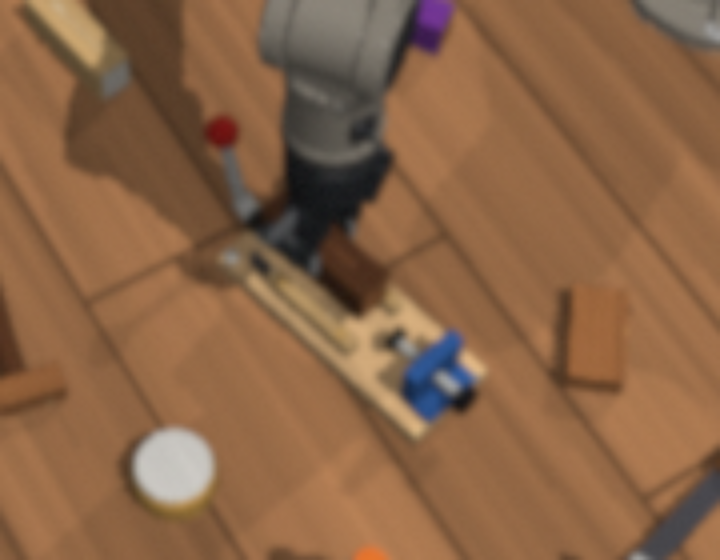

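The blank is centred over the rails: its front edge at crop (295,195) lies between the inner rail edges at 212 and 380, and the buffer is at (295,60). I'll go forward 7 mm and then down.

```bash
python3 -m crank '[[[0.007,0,0],[0,0,-0.3],0.030],[[0,0,0.012],[0,0,0],0.030],[[0,0,0.012],[0,0,0],0.030],[[0,0,0.008],[0,0,0],0.030],[[0,0,0],[0,0,0],0.030]]'; python3 -c "
from h import *
st()"
```

```text
t: 6.15
eef_pos: [0.5442, 0.1277, 0.0582]
tool_rot: [-0.001, 0.619, 0.786, -0.001]
contact_force: [0.9, -0.4, -1.6]
gripper_width: 0.413
t 6.15 p [0.5442 0.1277 0.0582] yaw 103.58 z [-2.e-03 -6.e-04 -1.e+00] F [ 0.88 -0.36 -1.61] w 0.413 fix [-37.8   0.5]
```

```bash
python3 -m crank '[[[0,0,0.0015],[0,0,0],0.030],[[0,0,0],[0,0,0],0.030]]'; python3 -m crank '[[[0,0,0.001],[0,0,0],0.030],[[0,0,0],[0,0,0],0.030]]'; python3 -c "
from h import *
st()"
```

```text
t: 6.4
eef_pos: [0.5451, 0.128, 0.058]
tool_rot: [0.0, 0.619, 0.786, 0.0]
contact_force: [0.1, -0.6, -1.5]
gripper_width: 0.41
t: 6.65
eef_pos: [0.5449, 0.128, 0.0569]
tool_rot: [0.0, 0.619, 0.786, 0.0]
contact_force: [-0.3, -0.3, -2.1]
gripper_width: 0.409
t 6.65 p [0.5449 0.128  0.0569] yaw 103.57 z [ 2.e-04  0.e+00 -1.e+00] F [-0.27 -0.27 -2.1 ] w 0.409 fix [-37.7  -0.4]
```

```bash
python3 -m crank '[[[0,0,0.001],[0,0,0],0.030],[[0,0,0],[0,0,0],0.030],[[0,0,0],[0,0,0],0.030]]';python3 -m crank '[[[0,0,0.001],[0,0,0],0.030],[[0,0,0],[0,0,0],0.030]]'; python3 -c "
from h import *
st()"
```

```text
t: 7.02
eef_pos: [0.545, 0.128, 0.0559]
tool_rot: [0.0, 0.619, 0.786, 0.0]
contact_force: [-0.4, 0.2, 0.7]
gripper_width: 0.412
t: 7.28
eef_pos: [0.545, 0.128, 0.0559]
tool_rot: [0.0, 0.619, 0.786, -0.0]
contact_force: [-4.6, -1.2, 11.3]
gripper_width: 0.416
t 7.28 p [0.545  0.128  0.0559] yaw 103.57 z [ 4.e-04 -6.e-04 -1.e+00] F [-4.56 -1.24 11.32] w 0.416 fix [-37.7  -0.4]
```

```bash
cat >> h.py <<'E'
def ff():
    p,r,o=pose(); F=o['contact_force']; u=np.array([np.cos(FY),np.sin(FY)])
    print("along",(F[:2]@u).round(2),"across",(F[:2]@[-u[1],u[0]]).round(2),"z",F[2].round(2),"fix",(w2f(p)*1000).round(1),"z",p[2].round(4),"t",round(o['t'],2))
E
python3 -m crank '[[[0,0,-0.0012],[0,0,0],0.030],[[0,0,0],[0,0,0],0.030]]'; python3 -c "
from h import *
ff()"
python3 -m crank '[[[0.002,0,0],[0,0,0],0.030],[[0.002,0,0],[0,0,0],0.030],[[0.002,0,0],[0,0,0],0.030],[[0.002,0,0],[0,0,0],0.030],[[0,0,0],[0,0,0],0.030]]'; python3 -c "
from h import *
ff()"
```

```text
t: 7.52
eef_pos: [0.5449, 0.128, 0.0559]
tool_rot: [0.0, 0.619, 0.786, 0.0]
contact_force: [-0.9, -0.9, 1.6]
gripper_width: 0.411
along -0.66 across 1.1 z 1.59 fix [-37.7  -0.3] z 0.0559 t 7.53
t: 8.15
eef_pos: [0.5428, 0.1364, 0.056]
tool_rot: [-0.0, 0.618, 0.786, 0.0]
contact_force: [0.1, 0.4, 0.5]
gripper_width: 0.409
along 0.41 across -0.22 z 0.51 fix [-29.   -0.3] z 0.056 t 8.15
```

```bash
python3 -m crank '[[[0.001,0,0],[0,0,0],0.030],[[0.001,0,0],[0,0,0],0.030],[[0.001,0,0],[0,0,0],0.030],[[0,0,0],[0,0,0],0.030]]'; python3 -c "
from h import *
ff()"
python3 -m crank '[[[0.001,0,0],[0,0,0],0.030],[[0.001,0,0],[0,0,0],0.030],[[0,0,0],[0,0,0],0.030]]'; python3 -c "
from h import *
ff()"
python3 -m crank '[[[0.0005,0,0],[0,0,0],0.030],[[0,0,0],[0,0,0],0.030]]'; python3 -c "
from h import *
ff()"
```

```text
t: 8.65
eef_pos: [0.5422, 0.1389, 0.056]
tool_rot: [-0.0, 0.618, 0.786, 0.0]
contact_force: [0.2, -1.5, -1.5]
gripper_width: 0.408
along -1.52 across 0.12 z -1.49 fix [-26.4  -0.3] z 0.056 t 8.65
t: 9.02
eef_pos: [0.5417, 0.1409, 0.056]
tool_rot: [-0.0, 0.618, 0.786, 0.0]
contact_force: [-0.3, 0.1, -0.9]
gripper_width: 0.41
along 0.2 across 0.26 z -0.94 fix [-24.4  -0.3] z 0.056 t 9.03
t: 9.28
eef_pos: [0.5417, 0.1412, 0.056]
tool_rot: [-0.0, 0.619, 0.786, 0.0]
contact_force: [0.2, 0.5, -0.9]
gripper_width: 0.415
along 0.46 across -0.34 z -0.94 fix [-24.1  -0.3] z 0.056 t 9.28
```

```bash
for i in 1 2 3; do echo; done; python3 -m crank '[[[0.0007,0,0],[0,0,0],0.030],[[0.0007,0,0],[0,0,0],0.030],[[0,0,0],[0,0,0],0.030]]'; python3 -c "
from h import *
ff()"
```

```text
t: 9.65
eef_pos: [0.5414, 0.1426, 0.056]
tool_rot: [-0.0, 0.619, 0.786, 0.0]
contact_force: [0.1, 0.4, -1.7]
gripper_width: 0.41
along 0.38 across -0.16 z -1.66 fix [-22.6  -0.3] z 0.056 t 9.65
```

```bash
python3 -m crank '[[[0.0007,0,0],[0,0,0],0.030],[[0,0,0],[0,0,0],0.030]]'; python3 -c "
from h import *
ff()"
```

```text
t: 9.9
eef_pos: [0.5412, 0.1432, 0.056]
tool_rot: [-0.0, 0.619, 0.786, -0.0]
contact_force: [0.1, -0.8, -3.0]
gripper_width: 0.41
along -0.83 across 0.06 z -3.01 fix [-22.   -0.3] z 0.056 t 9.9
```

```bash
python3 -m crank '[[[0.0007,0,0],[0,0,0],0.030],[[0,0,0],[0,0,0],0.030]]'; python3 -c "
from h import *
ff()"
```

```text
t: 10.15
eef_pos: [0.5411, 0.1434, 0.056]
tool_rot: [0.0, 0.619, 0.786, -0.0]
contact_force: [0.1, -1.3, -1.1]
gripper_width: 0.418
along -1.3 across 0.19 z -1.08 fix [-21.8  -0.3] z 0.056 t 10.15
```

```bash
python3 -m crank '[[[0.0005,0,0],[0,0,0],0.030],[[0,0,0],[0,0,0],0.030]]'; python3 -c "
from h import *
ff()"
```

```text
t: 10.4
eef_pos: [0.5411, 0.1436, 0.056]
tool_rot: [0.0, 0.619, 0.786, -0.0]
contact_force: [1.1, -3.0, -0.9]
gripper_width: 0.412
along -3.22 across -0.37 z -0.87 fix [-21.6  -0.3] z 0.056 t 10.4
```

```bash
python3 -m crank '[[[0.0005,0,0],[0,0,0],0.030],[[0,0,0],[0,0,0],0.030]]'; python3 -c "
from h import *
ff()"
```

```text
t: 10.65
eef_pos: [0.541, 0.1437, 0.056]
tool_rot: [0.0, 0.619, 0.785, -0.001]
contact_force: [1.6, -4.3, -0.1]
gripper_width: 0.41
along -4.52 across -0.55 z -0.08 fix [-21.5  -0.3] z 0.056 t 10.65
```

```bash
python3 -m crank '[[[0.0008,0,0],[0,0,0],0.030],[[0,0,0],[0,0,0],0.030]]'; python3 -c "
from h import *
ff()"
```

```text
t: 10.9
eef_pos: [0.541, 0.1438, 0.056]
tool_rot: [0.001, 0.619, 0.785, -0.001]
contact_force: [2.0, -5.9, 0.1]
gripper_width: 0.408
along -6.24 across -0.5 z 0.08 fix [-21.4  -0.3] z 0.056 t 10.9
```

```bash
python3 -m crank '[[[0.0006,0,0],[0,0,0],0.030],[[0,0,0],[0,0,0],0.030]]'; python3 -c "
from h import *
ff()"
```

```text
t: 11.15
eef_pos: [0.541, 0.1439, 0.056]
tool_rot: [0.001, 0.619, 0.785, -0.001]
contact_force: [1.6, -8.3, 1.0]
gripper_width: 0.412
along -8.38 across 0.44 z 1.01 fix [-21.2  -0.2] z 0.056 t 11.15
```

```bash
python3 -m crank '[[[0.0005,0,0],[0,0,0],0.030],[[0,0,0],[0,0,0],0.030],[[0,0,0],[0,0,0],0.030]]'; python3 -c "
from h import *
ff()"
```

```text
t: 11.52
eef_pos: [0.5409, 0.144, 0.056]
tool_rot: [0.001, 0.619, 0.785, -0.001]
contact_force: [2.0, -8.0, 2.0]
gripper_width: 0.411
along -8.3 across -0.08 z 1.96 fix [-21.2  -0.2] z 0.056 t 11.53
```

```bash
python3 -m crank '[[[0.0004,0,0],[0,0,0],0.030],[[0,0,0],[0,0,0],0.030],[[0,0,0],[0,0,0],0.030],[[0,0,0],[0,0,0],0.030]]'; python3 -c "
from h import *
ff()"
```

```text
t: 12.02
eef_pos: [0.5409, 0.144, 0.056]
tool_rot: [0.001, 0.619, 0.785, -0.001]
contact_force: [1.5, -9.4, 1.6]
gripper_width: 0.414
along -9.52 across 0.76 z 1.56 fix [-21.1  -0.2] z 0.056 t 12.03
```

About 10 N is on the stop. Now I'll release and look.

```bash
python3 -m crank '[[[0,0,0],[0,0,0],0.050],[[0,0,0],[0,0,0],0.050],[[0,0,0],[0,0,0],0.050]]'; python3 -c "
from h import *
ff()"
python3 -m crank '[[[0,0,-0.020],[0,0,0],0.050],[[0,0,-0.050],[0,0,0],0.050],[[0,0,-0.050],[0,0,0],0.050],[[0,0,0],[0,0,0],0.050]]'
python3 - <<'E'
from h import *
st(); c=bot.calibration("wrist")
p,d=bot.read_camera("wrist"); cv2.imwrite("pics/w5.png",p[:,:,::-1]); W=cloud("wrist",d,c)
V=W[60:340,200:360].reshape(-1,3); V=V[(V[:,2]>.060)&(V[:,2]<.069)]; f=np.array([w2f(q) for q in V])*1000
f=f[np.abs(f[:,1])<25]; print(np.percentile(f,[1,99],axis=0).round(1))
p,d=bot.read_camera("scene"); cv2.imwrite("pics/s5.png",cv2.resize(p[170:310,220:400,::-1],None,fx=4,fy=4))
E
```

```text
t: 12.4
eef_pos: [0.5402, 0.148, 0.0561]
tool_rot: [-0.0, 0.618, 0.786, 0.0]
contact_force: [-0.5, -0.3, -0.4]
gripper_width: 0.585
along -0.13 across 0.58 z -0.38 fix [-17.1  -0.5] z 0.0561 t 12.4
t: 12.9
eef_pos: [0.543, 0.1486, 0.1816]
tool_rot: [0.003, 0.618, 0.786, 0.004]
contact_force: [0.3, 0.2, -0.2]
gripper_width: 0.584
t 12.9 p [0.543  0.1486 0.1816] yaw 103.59 z [ 0.009   0.0028 -1.    ] F [ 0.35  0.2  -0.19] w 0.584 fix [-17.1  -3.3]
[[-147.   -17.4]
 [  81.9   18.2]]
```

View pics/w5.png

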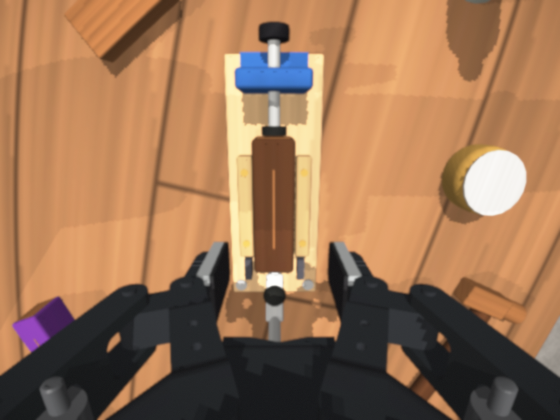

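View pics/s5.png

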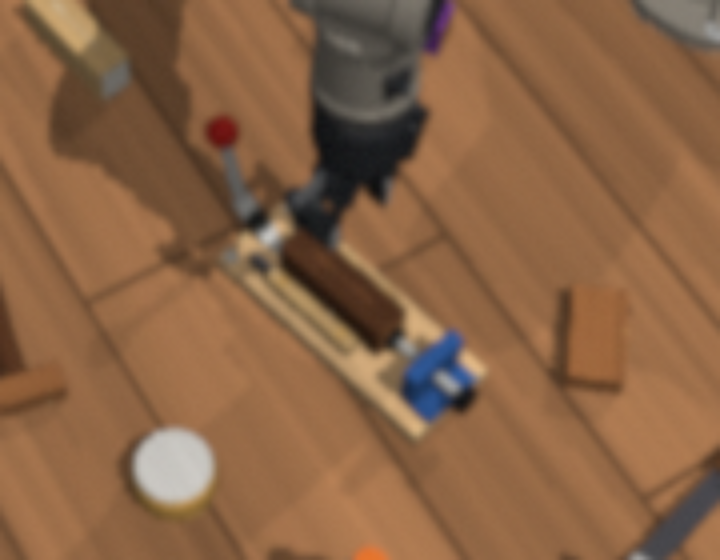

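The walnut is home against the buffer at (274,132) and lies between the rails. Next I'll locate the knob precisely and plan the move behind it.

Run:
```python
from h import *
E=bot.calibration("wrist")['extrinsics']; p,r,o=pose(); print("cam in tool",r.inv().apply(E[:3,3]-p).round(3))
im=cv2.imread("pics/top0.png")[:,:,::-1].astype(int); W=cloud("top",np.load("pics/top0.npy"))
m=(im[...,0]>110)&(im[...,1]<50)&(im[...,2]<50); m[:180]=0;m[215:]=0;m[:,:255]=0;m[:,290:]=0
k=W[m]; k=k[k[:,2]>.10]; print(len(k),k[:,:2].mean(0).round(4),k[:,2].max().round(4),(w2f(k.mean(0))*1000).round(1))
t=fx2w(-.207); print(t)
plan([t[0],t[1],.215],103.6,6)
```

```text
cam in tool [ 0.068 -0.001 -0.129]
66 [5.731e-01 2.000e-04] 0.1448 [-168.5    2.4]
[ 0.58458508 -0.03664485]
[-0.0315, -0.0, -0.0063] [0.02, 0.0, -0.0]
[-0.0315, -0.0, -0.0063] [0.02, 0.0, -0.0]
[-0.0315, -0.0001, -0.0063] [0.02, 0.0, -0.0]
[-0.0315, -0.0001, -0.0063] [0.02, 0.0, -0.0]
[-0.0315, -0.0001, -0.0063] [0.02, 0.0, -0.0]
[-0.0315, -0.0001, -0.0063] [0.02, 0.0, -0.0]
```

```bash
python3 -m crank '[[[0,0,-0.034],[0,0,0],0.0],[[-0.038,0,0],[0,0,0],0.0],[[-0.038,0,0],[0,0,0],0.0],[[-0.038,0,0],[0,0,0],0.0],[[-0.038,0,0],[0,0,0],0.0],[[-0.038,0,0],[0,0,0],0.0],[[0,0,0],[0,0,0],0.0],[[0,0,0],[0,0,0],0.0]]' 30
python3 - <<'E'
from h import *
st(); c=bot.calibration("wrist")
p,d=bot.read_camera("wrist"); cv2.imwrite("pics/w6.png",p[:,:,::-1]); W=cloud("wrist",d,c)
im=p.astype(int); m=(im[...,0]>100)&(im[...,1]<60)&(im[...,2]<60); k=W[m]; k=k[(k[:,2]>.10)&(k[:,2]<.16)]
print(len(k), (w2f(k.mean(0))*1000).round(1), k[:,2].max()); f=np.array([w2f(q) for q in k])*1000; print(np.percentile(f,[2,98],axis=0))
E
```

```text
t: 14.0
eef_pos: [0.5841, -0.0368, 0.2091]
tool_rot: [-0.001, 0.618, 0.786, -0.0]
contact_force: [-0.4, 1.0, -0.5]
gripper_width: 0.001
t 14.0 p [ 0.5841 -0.0368  0.2091] yaw 103.61 z [-1.9e-03  9.0e-04 -1.0e+00] F [-0.39  0.96 -0.53] w 0.001 fix [-207.1    0.5]
1176 [-167.9    0.8] 0.1444544674342302
[[-180.20759222  -11.22899089]
 [-156.14388783   13.06877142]]
```

View pics/w6.png

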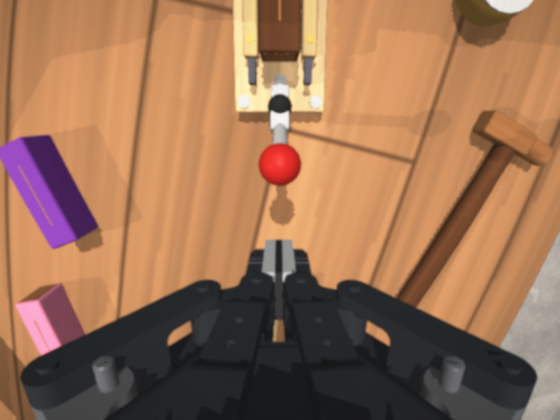

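The knob at (280,164) is straight ahead of the closed fingertips at (279,262). I'll descend behind it and start pushing.

```bash
python3 -m crank '[[[0,0,0.036],[0,0,0],0.0],[[0,0,0.035],[0,0,0],0.0],[[0,0,0],[0,0,0],0.0],[[0.006,0,0],[0,0,0],0.0],[[0.004,0,0],[0,0,0],0.0],[[0,0,0],[0,0,0],0.0]]'; python3 -c "
from h import *
ff()"
```

```text
t: 14.8
eef_pos: [0.5831, -0.0271, 0.1402]
tool_rot: [0.001, 0.618, 0.786, 0.001]
contact_force: [1.0, 0.1, 0.7]
gripper_width: 0.001
along -0.15 across -0.96 z 0.7 fix [-197.3   -0.8] z 0.1402 t 14.8
```

```bash
python3 -m crank '[[[0.005,0,-0.0015],[0,0,0],0.0],[[0.005,0,-0.0025],[0,0,0],0.0],[[0,0,0],[0,0,0],0.0]]'; python3 -c "
from h import *
ff()"
```

```text
t: 15.18
eef_pos: [0.5808, -0.02, 0.144]
tool_rot: [0.001, 0.619, 0.785, -0.001]
contact_force: [0.4, -5.0, 2.2]
gripper_width: -0.001
along -4.99 across 0.83 z 2.24 fix [-189.9   -0.3] z 0.144 t 15.18
```

```bash
python3 -m crank '[[[0.005,0,-0.001],[0,0,0],0.0],[[0.005,0,-0.001],[0,0,0],0.0],[[0.005,0,-0.001],[0,0,0],0.0],[[0.005,0,-0.001],[0,0,0],0.0],[[0,0,0],[0,0,0],0.0]]'; python3 -c "
from h import *
ff()"
```

```text
t: 15.8
eef_pos: [0.5767, -0.0003, 0.1484]
tool_rot: [0.002, 0.619, 0.785, 0.0]
contact_force: [1.2, -3.1, 3.7]
gripper_width: -0.004
along -3.31 across -0.43 z 3.71 fix [-169.8   -1. ] z 0.1484 t 15.8
```

```bash
python3 -m crank '[[[0.005,0,-0.001],[0,0,0],0.0],[[0.005,0,-0.001],[0,0,0],0.0],[[0.005,0,-0.001],[0,0,0],0.0],[[0.005,0,-0.001],[0,0,0],0.0],[[0,0,0],[0,0,0],0.0]]'; python3 -c "
from h import *
ff()"
```

```text
t: 16.42
eef_pos: [0.5704, 0.0219, 0.1509]
tool_rot: [-0.0, 0.618, 0.786, 0.0]
contact_force: [0.7, -1.2, 0.9]
gripper_width: 0.002
along -1.34 across -0.4 z 0.95 fix [-1.468e+02 -1.000e-01] z 0.1509 t 16.43
```

```bash
python3 -m crank '[[[0.005,0,-0.001],[0,0,0],0.0],[[0.005,0,-0.001],[0,0,0],0.0],[[0.005,0,-0.001],[0,0,0],0.0],[[0.005,0,-0.001],[0,0,0],0.0],[[0,0,0],[0,0,0],0.0]]'
python3 - <<'E'
from h import *
ff()
p,d=bot.read_camera("scene"); cv2.imwrite("pics/s7.png",cv2.resize(p[170:310,220:400,::-1],None,fx=4,fy=4))
E
```

```text
t: 17.05
eef_pos: [0.5658, 0.0411, 0.155]
tool_rot: [-0.0, 0.618, 0.786, 0.0]
contact_force: [0.9, -1.3, 0.3]
gripper_width: 0.003
along -1.47 across -0.58 z 0.33 fix [-1.271e+02 -1.000e-01] z 0.155 t 17.05
```

View pics/s7.png

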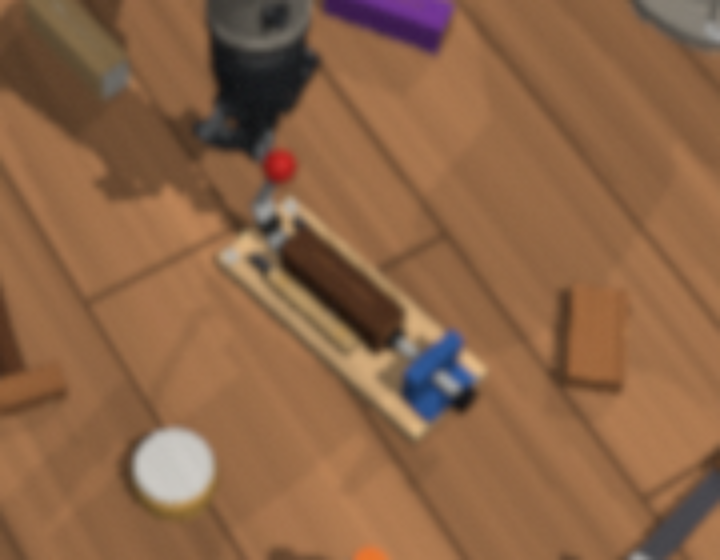

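The knob at (280,166) is nearly upright, just ahead of the fingertips, and the blank hasn't moved. I'll continue in small steps.

```bash
python3 -m crank '[[[0.003,0,0],[0,0,0],0.0],[[0.003,0,0],[0,0,0],0.0],[[0.003,0,0],[0,0,0],0.0],[[0,0,0],[0,0,0],0.0]]'; python3 -c "
from h import *
ff()"
```

```text
t: 17.6
eef_pos: [0.5638, 0.0494, 0.155]
tool_rot: [-0.0, 0.618, 0.786, 0.0]
contact_force: [-0.0, -0.6, -0.4]
gripper_width: 0.001
along -0.58 across 0.16 z -0.37 fix [-118.5   -0.2] z 0.155 t 17.6
```

```bash
python3 -m crank '[[[0.002,0,0],[0,0,0],0.0],[[0.002,0,0],[0,0,0],0.0],[[0,0,0],[0,0,0],0.0]]'
python3 - <<'E'
from h import *
ff()
p,d=bot.read_camera("scene"); cv2.imwrite("pics/s8.png",cv2.resize(p[170:310,220:400,::-1],None,fx=4,fy=4))
E
```

```text
t: 17.98
eef_pos: [0.563, 0.053, 0.155]
tool_rot: [-0.0, 0.618, 0.786, 0.0]
contact_force: [0.7, 0.1, -0.8]
gripper_width: 0.002
along -0.05 across -0.72 z -0.76 fix [-114.8   -0.2] z 0.155 t 17.98
```

View pics/s8.png

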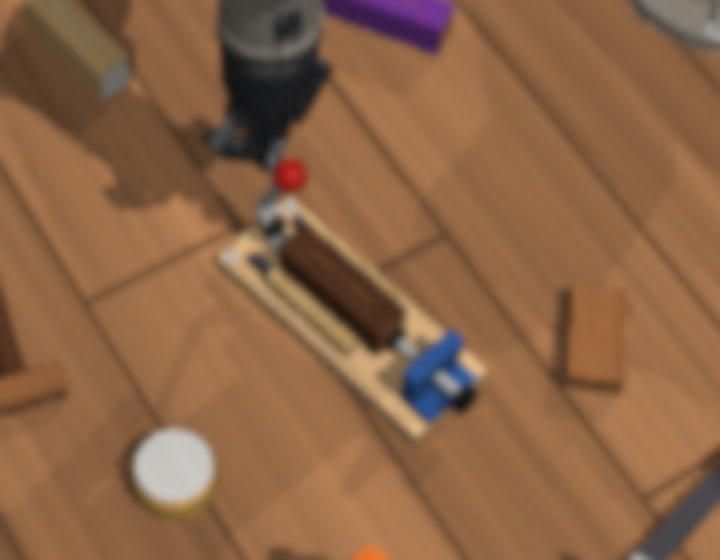

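The knob at (290,175) is still on the fingertips and close to dead centre, so I'll go on by 2 mm steps.

```bash
python3 -m crank '[[[0.002,0,0],[0,0,0],0.0],[[0.002,0,0],[0,0,0],0.0],[[0,0,0],[0,0,0],0.0],[[0,0,0],[0,0,0],0.0]]'
python3 - <<'E'
from h import *
ff()
p,d=bot.read_camera("scene"); cv2.imwrite("pics/s9.png",cv2.resize(p[170:310,220:400,::-1],None,fx=4,fy=4))
E
```

```text
t: 18.52
eef_pos: [0.5621, 0.0566, 0.155]
tool_rot: [-0.0, 0.619, 0.786, -0.0]
contact_force: [-0.4, -0.0, -0.2]
gripper_width: -0.007
along 0.05 across 0.41 z -0.2 fix [-111.    -0.2] z 0.155 t 18.52
```

View pics/s9.png

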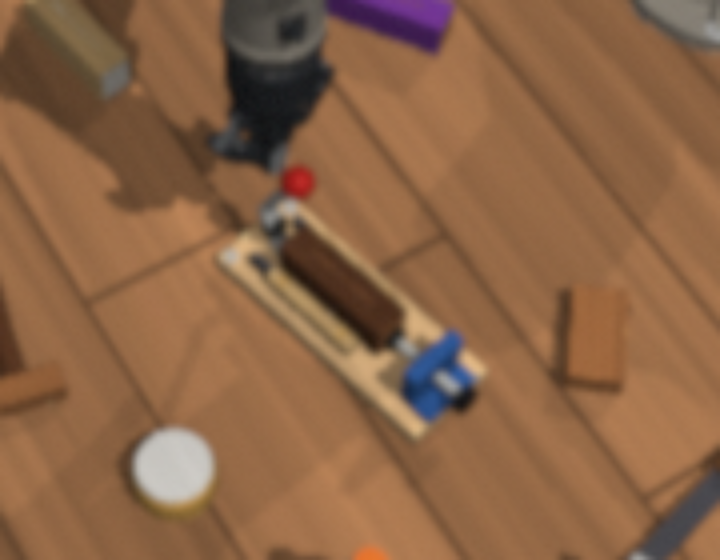

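```bash
cat >> h.py <<'E'
def knob(fn):
    c=bot.calibration("wrist"); p,d=bot.read_camera("wrist"); cv2.imwrite(fn,p[:,:,::-1]); W=cloud("wrist",d,c)
    im=p.astype(int); m=(im[...,0]>100)&(im[...,1]<60)&(im[...,2]<60); k=W[m]; k=k[(k[:,2]>.08)&(k[:,2]<.18)]
    f=np.array([w2f(q) for q in k])*1000; print("knob",len(k),np.percentile(f,[2,50,98],axis=0).round(1).tolist(),"ztop",k[:,2].max().round(4))
E
python3 -c "
from h import *
knob('pics/w10.png'); ff()"
```

```text
knob 3093 [[-87.2, -12.0], [-73.7, 0.3], [-62.6, 12.7]] ztop 0.1678
along -0.02 across 0.32 z 1.0 fix [-111.1   -0.2] z 0.155 t 18.62
```

View pics/w10.png

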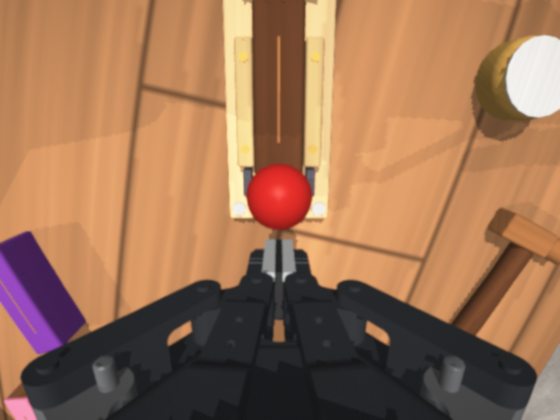

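The knob (280,196) is past upright (15 mm beyond the hinge line) and pulling away from the fingers. I'll back off and let it snap.

```bash
python3 -m crank '[[[-0.003,0,0],[0,0,0],0.0],[[0,0,0],[0,0,0],0.0],[[0,0,0],[0,0,0],0.0]]'; python3 -c "
from h import *
knob('pics/w11.png'); ff()"
```

```text
t: 19.0
eef_pos: [0.5628, 0.0536, 0.155]
tool_rot: [0.0, 0.619, 0.786, 0.0]
contact_force: [-0.8, 0.7, -0.0]
gripper_width: -0.001
knob 3221 [[-52.4, -11.9], [-40.6, 0.3], [-27.4, 12.4]] ztop 0.1591
along 0.64 across -0.33 z 0.31 fix [-114.1   -0.2] z 0.155 t 19.05
```

View pics/w11.png

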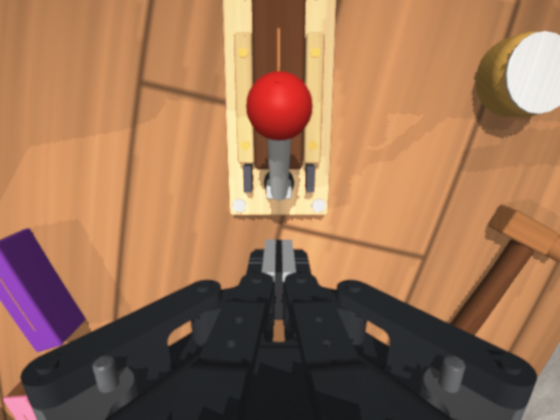

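It snapped over: the knob is at (279,105), about 49 mm past the hinge, so the lever is at about 0.95 rad. I'll withdraw and verify.

```bash
python3 -m crank '[[[-0.020,0,0],[0,0,0],0.0],[[-0.020,0,-0.03],[0,0,0],0.0],[[-0.02,0,-0.05],[0,0,0],0.0],[[0.0,0,-0.05],[0,0,0],0.0],[[0,0,0],[0,0,0],0.0],[[0,0,0],[0,0,0],0.0],[[0,0,0],[0,0,0],0.0]]'
python3 - <<'E'
from h import *
knob('pics/w12.png'); ff()
p,d=bot.read_camera("scene"); cv2.imwrite("pics/s12.png",cv2.resize(p[170:310,220:400,::-1],None,fx=4,fy=4))
p,d=bot.read_camera("top"); cv2.imwrite("pics/t12.png",p[:,:,::-1])
E
```

```text
t: 19.92
eef_pos: [0.576, -0.0052, 0.2834]
tool_rot: [-0.001, 0.619, 0.786, -0.001]
contact_force: [-0.5, 0.0, -0.3]
gripper_width: 0.002
knob 950 [[-52.6, -12.1], [-42.4, 0.6], [-29.1, 12.6]] ztop 0.1596
along 0.08 across 0.07 z -0.01 fix [-174.3    0.7] z 0.2835 t 19.98
```

View pics/w12.png

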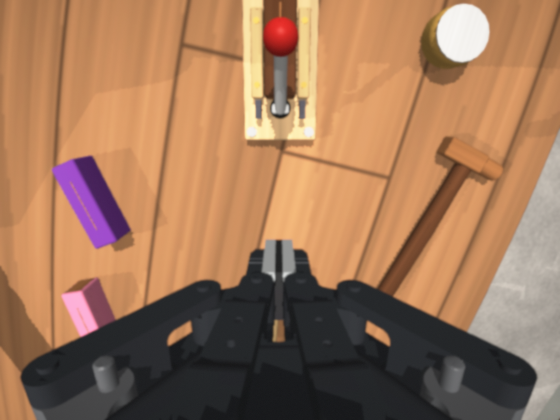

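View pics/s12.png

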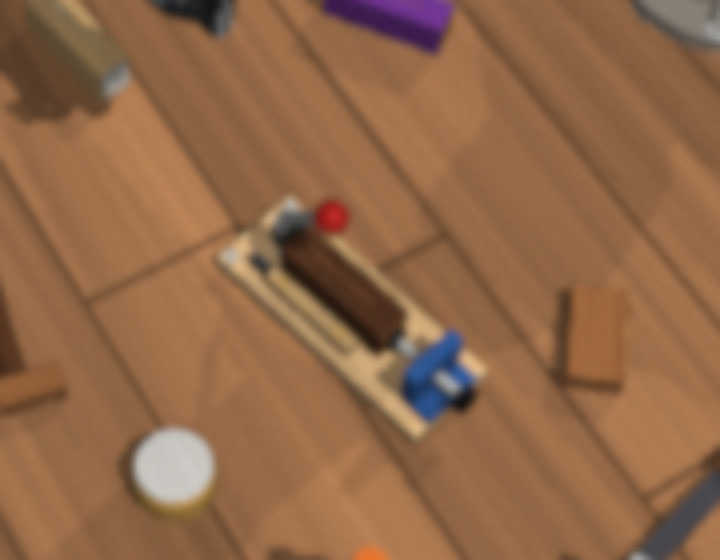

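View pics/t12.png

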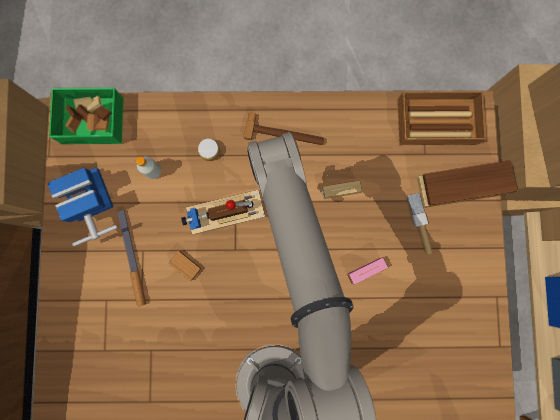

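The lever is stable with its knob at (332,217) in the scene crop. The foot is on the blank's rear end and the front end is on the buffer. In the top view the bystanders are where they were, though the arm hides the purple bar there; the wrist view shows it. Handing in.

```bash
python3 -c "
from station import bot
print(bot.hand_in())"
```

```text
the job is handed in; nothing more can be done
None
```

The walnut blank is loaded, home against the stop, and clamped. I handed the job in at about 20 s of the 67 s allowed.

- **Loading:** I lowered the blank between the rails and slid it forward in small steps until it met the buffer, with its middle at about fixture x = -21. I pressed to about 9.5 N, and no reading reached the 16 N ramming limit.
- **Clamping:** I released the blank and pushed the knob from behind with closed fingertips, at no more than about 5 N in the readings. Past dead centre I backed off, and the lever snapped over on its own.
- **Last checks:** The lever held at about 0.95 rad in two looks about a second apart, the last with the robot clear and no contact force. The last scene picture shows the blank still against the buffer with the lever's foot at its rear end. The other things on the bench look unmoved.
- **Not checked or off-plan:**
  - The clamp's holding force was not measured.
  - The blank's position after release was judged by eye only, because my numeric check picked up other surfaces.
  - Lowering the blank touched the fixture's base with a brief 11 N downward, which I eased off before sliding.

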